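# Carry a rolling specimen bottle to the code reader

## Task

Lift the steel tray by its handle and, without ever touching the bottle, get the bottle that lies loose on it to roll gently from the end of the tray to the glass window in the middle, never banging it into the rims or tipping it out. Hold the tray's window centred about 6 cm above the code reader's glass, clear of the reader, near level and with the bottle kept centred on the window for a steady 5 seconds, and finish still holding it there with the bottle at rest. Leave everything else on the bench alone.

Things in the scene. Friction and masses are not known exactly. Their poses are not given: they have to be found in the camera images.
- tray: Loose steel drip tray, 288 mm long (its x axis), 110 mm wide (y), about 0.40 kg. Origin: centre of its underside, z up. Inside 280 x 102 mm. The floor is crowned to drain to the ends: 11 mm over the underside in the middle, 4 mm at both ends; its slope grows by 0.70 rad per m of x, so the bottle rolls away from the middle. End rims 22 mm, side walls 30 mm high. Tilt about y steers the bottle.
- bottle: Amber bottle lying loose across the tray (its y axis): 44 mm diameter, 70 mm long, then neck and 36 mm cap, 96 mm in all; 0.15 kg nominal. Origin: on its axis at mid-length, 33 mm over the tray's underside when centred; x, z turn as it rolls. Rolls along tray x at 6.8 m/s2 per rad of floor slope; slopes under about 0.02 rad do not move it. Starts at rest against the +x end rim (x = 0.118).
- tray_window (a point): Centre of the tray's flush glass window, on the underside (same point as the tray's origin). The window is 65 mm long (tray x), in the middle of the floor.
- tray_handle (a point): Centre of the tray's grey handle bar, 91 mm over the underside: 20 mm thick (tray x), 120 mm long (tray y), 30 mm tall (76 to 106 mm over the underside), on two flat legs just outside the side walls at x = 0. Grip from above, fingers closing along tray x; the bottle passes under the bar.
- reader: Fixed flat white code reader on the bench, 130 x 150 mm (x, y), 40 mm high, with a square 60 mm glass in the middle of its top, looking up. Origin: centre of its underside. It may stand to the left or the right of the tray. The tray may be held at any heading over it.
- reader_glass (a point): Centre of the reader's glass, 41 mm above the bench.
- slide_box: Bystander: loose grey box 85 x 32 x 26 mm high lying between tray and reader. Origin: centre of underside.
- marker: Bystander: loose black marker pen, 14 mm thick, 120 mm long, lying between tray and reader. Origin: centre of underside.
- tube_rack: Bystander: loose rack of capped tubes, 78 x 144 mm, 87 mm high, at the far side. Origin: centre of underside.
- kidney_dish: Bystander: white dish, 110 mm across, 35 mm high, at the far side. Origin: centre of underside.
- spray: Bystander: white bottle, 52 mm across, 130 mm high, standing at the far side. Origin: centre of underside.
- reagent: Bystander: amber jar, 48 mm across, 85 mm high, standing at the far side. Origin: centre of underside.
Mind the look-alikes: they are no part of the job. Leave any purple look-alike of the bottle alone.

How it is judged:
On the way, in this order (a step that is already met when the one before it is completed fails the run):
1. the tray has been lifted off the bench with the bottle on it (height (world z) of tray above 0.03 m and z of bottle in the frame of tray below 0.042 m), for 0.2 s.
2. the tray's window is held over the reader's glass with the bottle kept on the middle of the window, for 4 s (horizontal distance between tray_window and reader_glass below 0.03 m and z of tray_window in the frame of reader_glass between 0.03 and 0.1 m and x of bottle in the frame of tray between -0.022 and 0.022 m and z of bottle in the frame of tray below 0.042 m and angle between tray's own z axis and vertical below 0.15 rad), for 4 s.
At the end, for the whole second after the job is handed in: The gripper holds the tray, its window within 35 mm sideways of the reader glass and 30 to 100 mm above it, tilt under 0.12 rad, off the reader; the bottle lies on it within 30 mm of the window middle, slower than 0.06 m/s, after 4 s within 22 mm (horizontal distance between tray_window and reader_glass below 0.035 m and z of tray_window in the frame of reader_glass between 0.03 and 0.1 m and x of bottle in the frame of tray between -0.03 and 0.03 m and z of bottle in the frame of tray below 0.042 m and angle between tray's own z axis and vertical below 0.12 rad and linear speed of bottle below 0.06 m/s and contact force between tray and reader below 0.1 N); the arm keeps its last pose, push and grip.
It fails at once if the bottle leaves the tray's floor or falls off, or the tray is tipped by more than 0.35 rad (angle between tray's own z axis and vertical above 0.35 rad or z of bottle in the frame of tray above 0.052 m or x of bottle in the frame of tray above 0.135 m or x of bottle in the frame of tray below -0.135 m or y of bottle in the frame of tray above 0.05 m or y of bottle in the frame of tray below -0.05 m).
It fails at once if the bottle is banged into a rim or bounced on the tray (more than 7 N) (contact force between bottle and tray above 7 N).
It fails at once if the robot touches the bottle (contact force between bottle and the arm above 0.3 N or contact force between bottle and the fingers above 0.3 N).
It fails at once if the tray or the robot hits the reader (contact force between any of tray, the arm, the fingers and reader above 3 N).
It fails at once if another thing on the bench is disturbed (distance of any of slide_box, marker, tube_rack, kidney_dish, spray, reagent from where it was at the start of the episode above 0.025 m).
It also fails if it takes over 67 s, if anything falls off the work surface, if the arm or the gripper's body presses on something with over 40 N, if the wrist force passes 120 N, or if a joint passes its speed limit or range.

## Robot

A 6-joint arm with a two-finger parallel gripper is mounted at the origin on the work surface. World frame = base frame: x ahead of the robot, y to its left, z up, the work surface at z = 0. Lengths are in m, angles in rad, forces in N, time in s.
With the tool pointing down it reaches from about 0.35 to 0.975 m from the base axis. Payload 4.9 kg.
Tool frame: the origin (TCP) lies midway between the tips of the shut fingers; the grasp point (between the pads) lies 19 mm behind it (ctrl.hold_point_z is the distance from the TCP to the grasp point, in m); z points along the fingers, y is the line along which they close (so a half turn about z gives the same grasp; the last joint's range is limited). The gripper opens to 85 mm and grips with 20 to 120 N. Pads are 22 mm wide; open, the fingers measure 114 mm over their backs; the gripper's body (76 mm by 85 mm) begins 54 mm behind the grasp point. The pads swing forward as they close: fully open they stand 13 mm farther back than shut.
Start: joints at [-1.316, 0.053, 1.613, -0, 1.476, -0.119], TCP at [0.228, -0.582, 0.231] pointing down, gripper open.
Joint ranges: [-3.01, 3.01], [-1.01, 2.22], [0.06, 2.58], [-1.02, 4.17], [0.09, 2.62], [-3.14, 3.14]. Speed limits (rad/s): [2.57, 2.57, 3.14, 3.14, 3.14, 3.14].

## Interface

Orientations are given as a rotation vector (axis times angle).
In Python, from station import status, viewer, finish_job, ctrl gives the robot as it stands.
- The arm moves only by the shell command python3 -m jog 'ROWS' [FORCE]. ROWS is JSON, a list of rows, each a list of 7 numbers: the turn, a rotation vector about the tool's x, y, z each as a share of 5 degrees, from -1 to 1, then the shift along the tool's x, y, z each as a share of 30 mm, from -1 to 1, then the opening, from -1 (shut) to 1 (fully open). A call has 1 to 5 rows; each row shifts and turns the commanded pose from where the row before left it, along the tool's axes as they then stand; what a row does not reach is not made up. A row lasts 1/8 s, in which the tool goes at most 62.5 mm and 10.7 degrees, less where a joint would pass 70% of its speed; a pose out of reach is approached as far as the arm can. A call with a number of a shift or a turn outside -1 to 1 is refused whole. A call with a gripper value outside its range is refused whole. The fingers move at their own pace and stop on an object; FORCE is the grip in N (left out, the last holds). Time passes only in rows, so rows that do not move let the fingers close. It gives the time, the measured TCP pose, the force, the opening and the grip force at its end, in the units of the state.
- status.get_obs(): the state, without advancing time (a new reading comes with each control period).
- viewer.get_image(name): name is "side" or "top" or "wrist"; returns a dict with "img" (384x512x3 uint8, red, green, blue), "fovy" (degrees; the focal length in pixels is half the picture's height over the tangent of half this angle, whatever the lens; pixels are square), "cx", "cy" (the principal point, pixels), "rvec" (rotation vector, rad) and "tvec" (3), from world to camera coordinates, as OpenCV has them. Camera axes: x right, y down, z forward; pixel columns grow to the right and rows downward; lengths in m; the calibration is good to about 2 mm. A picture is of the moment at which its call begins. There is no depth.
- finish_job(): hands the job in; it is judged then, once.
The state is a dict: "t": time; "q": joint angles; "dq": joint speeds; "effort": joint torques, N m; "tool_pos": TCP position; "tool_rot": TCP orientation; "contact_force": force on the tool from outside, world axes, zero at the start; "wrist_torque": the same for the moment, N m; "opening": finger opening in m; "grip_force": force on a finger pad.
Only numpy, scipy, OpenCV 4.12 (cv2) and the standard library are available. Lean on these libraries where they do the work, as an engineer would, in place of code of your own. Each camera call takes 0.05 s, during which the arm holds its last target. There are 200 camera calls.

## Working session

There is one attempt and no reset: what is moved stays moved. The work goes in short steps, Python scripts to look and compute and a shell command to move; the robot and the scene stay as the last step left them, time stands still between calls to the robot, and variables do not carry over. Pictures are saved under pics/ and viewed, at most 10 in all, crops included, and the job is handed in when it is done.

```bash
ls; mkdir -p pics; python3 - <<'E'
from station import status, viewer, ctrl
import cv2
o=status.get_obs(); print({k:o[k] for k in ('t','tool_pos','tool_rot','opening')}, ctrl.hold_point_z)
for n in ('top','side'):
    d=viewer.get_image(n); cv2.imwrite(f'pics/{n}0.png',d['img'][:,:,::-1]); print(n,d['fovy'],d['cx'],d['cy'],d['rvec'],d['tvec'])
E
```

```text
pics
{'t': 0.0, 'tool_pos': array([ 0.22807587, -0.58123649,  0.23004113]), 'tool_rot': array([-3.08486868e+00, -5.83327812e-01,  1.71068211e-04]), 'opening': 0.08535805935846734} 0.0187
top 56.28099707476938 255.7723003683247 190.94747731699982 [ 2.18943176 -2.12000081  0.2097321 ] [-0.018683    0.59591717  0.81612563]
side 42.41141141088937 257.82402194110375 193.75229096293728 [ 0.34322124 -2.66988812  1.42891439] [0.56254133 0.15708177 1.35461577]
```

View pics/top0.png

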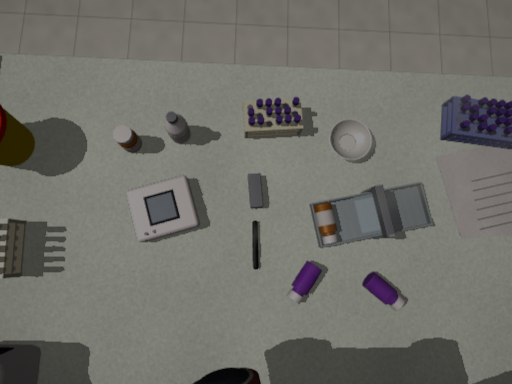

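View pics/side0.png

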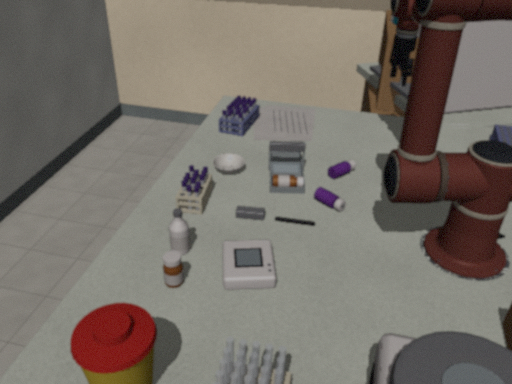

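Candidates for the bottle are the amber bottle on the tray at top (325,222), the purple look-alikes at (305,282) and (383,290), and the amber jar at (127,138). I choose the amber one lying on the tray. For the tray handle, the grey bar is at (387,210) and the other grey thing is the slide box at (256,190). The reader is at (163,208), left of the tray. Next I check a close crop.

```bash
python3 - <<'E'
import cv2
a=cv2.imread('pics/top0.png')
c1=cv2.resize(a[165:265,300:440],None,fx=5.5,fy=5.5,interpolation=cv2.INTER_CUBIC)
cv2.imwrite('pics/crop1.png',c1)
c2=cv2.resize(a[165:250,115:215],None,fx=6,fy=6,interpolation=cv2.INTER_CUBIC)
cv2.imwrite('pics/crop2.png',c2)
E
```

```text
(no output)
```

View pics/crop1.png

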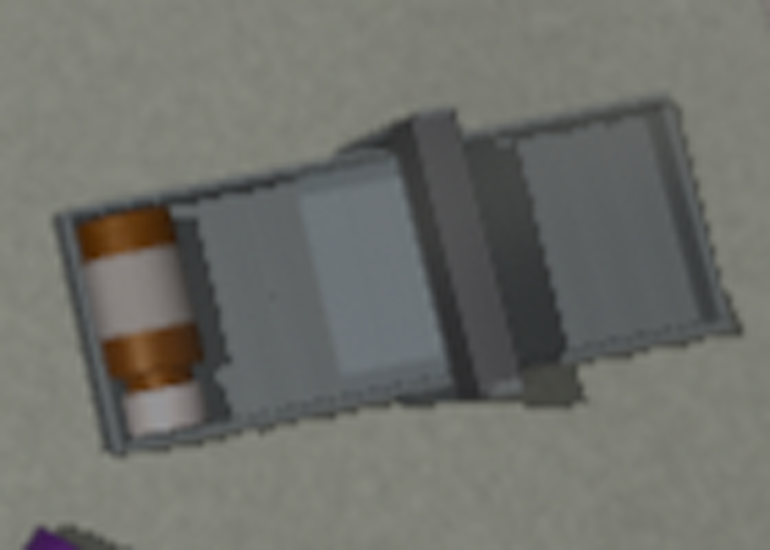

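View pics/crop2.png

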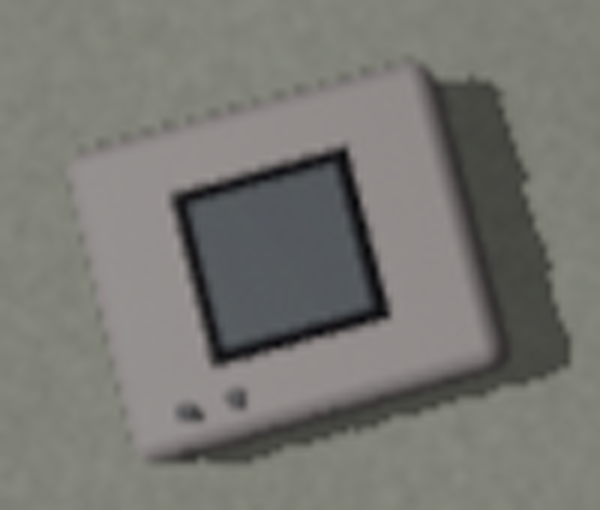

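Crop 1 shows the amber bottle (white label) at the left end of the tray, and the grey handle bar's top runs from crop (435,112) to (500,392). Crop 2 shows the reader glass with corners (173,195), (347,150), (387,317), (215,365).

```bash
cat > h.py <<'E'
import numpy as np, cv2
from scipy.spatial.transform import Rotation as R
from station import status, viewer
def ray(d,uv,z):
    f=192/np.tan(np.radians(d['fovy'])/2); Rm=R.from_rotvec(d['rvec']).as_matrix(); t=np.array(d['tvec'])
    c=-Rm.T@t; v=Rm.T@np.array([(uv[0]-d['cx'])/f,(uv[1]-d['cy'])/f,1]); return c+v*(z-c[2])/v[2]
def proj(d,P):
    f=192/np.tan(np.radians(d['fovy'])/2); p=np.atleast_2d(P)@R.from_rotvec(d['rvec']).as_matrix().T+np.array(d['tvec'])
    return f*p[:,:2]/p[:,2:]+[d['cx'],d['cy']]
E
python3 - <<'E'
from h import *
d=viewer.get_image('top')
def m(pts,s,o,z):
    return np.array([ray(d,((x+.5)/s-.5+o[0],(y+.5)/s-.5+o[1]),z)[:2] for x,y in pts])
g=m([(173,195),(347,150),(387,317),(215,365)],6,(115,165),.041)
r=m([(72,155),(415,60),(500,355),(145,460)],6,(115,165),.04)
b=m([(415,115),(455,110),(520,385),(480,397)],5.5,(300,165),.106)
t=m([(57,215),(112,452),(735,330),(675,103)],5.5,(300,165),.022)
bo=m([(78,225),(165,207),(205,425),(130,432)],5.5,(300,165),.026)
for n,q in zip('glass reader bar tray bottle'.split(),(g,r,b,t,bo)):
    e=np.roll(q,-1,0)-q; print(n,q.mean(0).round(4),'len',np.linalg.norm(e,axis=1).round(3),'ang',np.degrees(np.arctan2(e[:,1],e[:,0])).round(1))
for n,px in (('box',(256,190)),('pen',(256,245)),('dish',(351,140)),('rack',(274,116)),('purple1',(305,282)),('purple2',(383,290))): print(n,ray(d,px,.02).round(3))
o=status.get_obs(); print(R.from_rotvec(o['tool_rot']).as_matrix().round(3))
E
```

```text
glass [0.5499 0.2241] len [0.071 0.069 0.069 0.07 ] ang [ -73.1 -163.2  107.7   17.9]
reader [0.5503 0.2232] len [0.14  0.125 0.143 0.125] ang [ -71.9 -161.   108.5   17.8]
bar [ 0.5534 -0.2889] len [0.017 0.115 0.017 0.118] ang [ -80.9 -168.1  107.8   11.7]
tray [ 0.5518 -0.2905] len [0.108 0.291 0.106 0.292] ang [-166.6  -77.5   12.5  102.2]
bottle [ 0.5262 -0.1742] len [0.04  0.098 0.034 0.094] ang [ -76.5 -169.7   96.9   14.4]
box [ 0.603 -0.001  0.02 ]
pen [ 0.468 -0.005  0.02 ]
dish [ 0.742 -0.241  0.02 ]
rack [ 0.798 -0.042  0.02 ]
purple1 [ 0.384 -0.125  0.02 ]
purple2 [ 0.37  -0.314  0.02 ]
[[ 0.931  0.365 -0.   ]
 [ 0.365 -0.931  0.002]
 [ 0.    -0.002 -1.   ]]
```

```bash
cat > st.py <<'E'
import sys; from h import *
# target xy, yaw deg of tool x -> residual in tool axes
o=status.get_obs(); M=R.from_rotvec(o['tool_rot']).as_matrix(); p=np.array(o['tool_pos'])
print('t',round(o['t'],2),'p',p.round(4),'yaw',np.degrees(np.arctan2(M[1,0],M[0,0])).round(2),'z',M[:,2].round(4),'F',np.round(o['contact_force'],2),'open',round(o['opening'],4),'grip',round(o['grip_force'],1))
if len(sys.argv)>3: print('res mm tool',(M.T@(np.array([float(a) for a in sys.argv[1:4]])-p)*1000).round(1))
E
python3 -m jog '[[0,0,0.89,0,0,0,1],[0,0,0.89,0,0,0,1],[0,0,0,0.97,-0.55,0,1],[0,0,0,0.97,-0.55,0,1],[0,0,0,0.97,-0.55,0,1]]'
python3 -m jog '[[0,0,0,0.97,-0.55,0,1],[0,0,0,0.97,-0.55,0,1],[0,0,0,0.97,-0.55,0,1],[0,0,0,0.97,-0.55,0,1],[0,0,0,0.97,-0.55,0,1]]'
python3 -m jog '[[0,0,0,0.97,-0.55,0,1],[0,0,0,0.97,-0.55,0,1],[0,0,0,0.97,-0.55,0,1],[0,0,0,0.97,-0.55,0,1],[0,0,0,0,0,0,1]]'
python3 -m jog '[[0,0,0,0,0,0,1]]'
python3 st.py 0.5525 -0.2897 0.074
```

```text
t: 0.78
tool_pos: [0.3032, -0.5137, 0.2308]
tool_rot: [-3.122, -0.342, 0.0]
contact_force: [0.0, 0.8, -0.1]
opening: 0.0852
grip_force: 0.0
t: 1.4
tool_pos: [0.4275, -0.4015, 0.2309]
tool_rot: [-3.122, -0.342, 0.001]
contact_force: [0.5, -0.8, 0.7]
opening: 0.0853
grip_force: 0.0
t: 2.02
tool_pos: [0.5272, -0.3113, 0.2308]
tool_rot: [-3.122, -0.347, 0.001]
contact_force: [-0.3, 0.0, 0.3]
opening: 0.0859
grip_force: 0.0
t: 2.15
tool_pos: [0.5258, -0.313, 0.2309]
tool_rot: [-3.123, -0.342, 0.001]
contact_force: [0.3, 0.0, -1.0]
opening: 0.085
grip_force: 0.0
t 2.15 p [ 0.5258 -0.313   0.2309] yaw 12.52 z [-8.e-04  0.e+00 -1.e+00] F [ 0.29  0.01 -0.96] open 0.085 grip 0.0
res mm tool [ 31.3 -17.  156.9]
```

```bash

python3 -m jog '[[0,0,0,0.52,-0.28,0.2,1],[0,0,0,0.52,-0.28,0.8,1],[0,0,0,0,0,0.8,1],[0,0,0,0,0,0.3,1],[0,0,0,0,0,0,1]]' >/dev/null
python3 st.py 0.5525 -0.2897 0.074
python3 - <<'E'
from h import *
d=viewer.get_image('wrist'); im=d['img'][:,:,::-1].copy()
ex=np.array([-.2164,.9763,0]); ey=np.array([-.9763,-.2164,0]); c=np.array([.5525,-.2897,0])
for sx in(-.01,.01):
  for sy in(-.06,.06):
    u=proj(d,c+ex*sx+ey*sy+[0,0,.106])[0]; cv2.drawMarker(im,tuple(int(v) for v in u.round()),(0,0,255),0,10)
for sx in(-.144,.144):
  for sy in(-.055,.055):
    u=proj(d,c+ex*sx+ey*sy+[0,0,.022])[0]; cv2.drawMarker(im,tuple(int(v) for v in u.round()),(0,255,0),0,10)
cv2.imwrite('pics/w1.png',im)
E
```

```text
t 2.77 p [ 0.5527 -0.2895  0.1675] yaw 12.49 z [-0.0012  0.001  -1.    ] F [-0.43  0.69  0.42] open 0.0856 grip 0.0
res mm tool [-0.1  0.2 93.5]
```

View pics/w1.png

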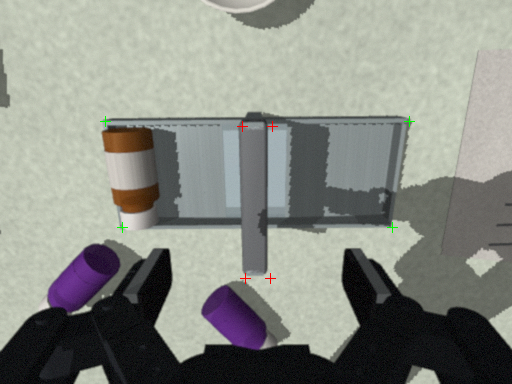

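The tray and bar overlays match to about 2–3 mm, and the bottle is at the left end (130,175). I descend, nudging +2 mm in tool x and −1 mm in tool y, and grip.

```bash

python3 -m jog '[[0,0,0,0.07,-0.03,0.6,1],[0,0,0,0,0,0.9,1],[0,0,0,0,0,0.9,1],[0,0,0,0,0,0.6,1],[0,0,0,0,0,0.17,1]]' >/dev/null
python3 st.py 0.5525 -0.2897 0.072
python3 -m jog '[[0,0,0,0,0,0,0.2],[0,0,0,0,0,0,-0.2],[0,0,0,0,0,0,-0.4],[0,0,0,0,0,0,-0.6],[0,0,0,0,0,0,-1]]' 60
python3 -m jog '[[0,0,0,0,0,0,-1],[0,0,0,0,0,0,-1],[0,0,0,0,0,0,-1],[0,0,0,0,0,0,-1]]' 100
python3 st.py 0.5525 -0.2897 0.072
```

```text
t 3.45 p [ 0.5542 -0.2879  0.0716] yaw 12.51 z [-0.0019  0.0013 -1.    ] F [ 0.27 -0.06  0.52] open 0.0853 grip 0.0
res mm tool [-2.   1.4 -0.4]
t: 4.08
tool_pos: [0.5554, -0.2884, 0.0743]
tool_rot: [3.123, 0.342, 0.002]
contact_force: [0.1, 2.7, 4.4]
opening: 0.0192
grip_force: 60.6
t: 4.58
tool_pos: [0.5555, -0.2885, 0.0744]
tool_rot: [3.122, 0.342, 0.002]
contact_force: [-0.8, 2.5, 5.8]
opening: 0.0185
grip_force: 98.8
t 4.58 p [ 0.5555 -0.2885  0.0744] yaw 12.52 z [ 1.3e-03 -4.0e-04 -1.0e+00] F [-0.76  2.51  5.79] open 0.0185 grip 98.8
res mm tool [-3.2  0.5  2.4]
```

```bash

python3 -m jog '[[0,0,0,0,0,-0.03,-1],[0,0,0,0,0,-0.06,-1],[0,0,0,0,0,-0.1,-1],[0,0,0,0,0,-0.15,-1],[0,0,0,0,0,-0.2,-1]]' >/dev/null
python3 -m jog '[[0,0,0,0,0,-0.2,-1],[0,0,0,0,0,-0.2,-1],[0,0,0,0,0,-0.2,-1],[0,0,0,0,0,-0.2,-1],[0,0,0,0,0,-0.2,-1]]' >/dev/null
python3 -m jog '[[0,0,0,0,0,-0.2,-1],[0,0,0,0,0,-0.15,-1],[0,0,0,0,0,-0.1,-1],[0,0,0,0,0,-0.05,-1],[0,0,0,0,0,0,-1]]' 
python3 st.py
python3 - <<'E'
from h import *
for n in('wrist','top'):
    d=viewer.get_image(n); cv2.imwrite(f'pics/{n}2.png',d['img'][:,:,::-1])
a=cv2.imread('pics/wrist2.png'); b=cv2.resize(cv2.imread('pics/top2.png')[130:274,280:472],(512,384))
cv2.imwrite('pics/c2.png',cv2.resize(np.hstack([a,b]),(800,300)))
E
```

```text
t: 6.45
tool_pos: [0.5548, -0.2883, 0.1344]
tool_rot: [-3.123, -0.342, 0.0]
contact_force: [0.6, 0.7, -4.3]
opening: 0.0187
grip_force: 97.7
t 6.45 p [ 0.5548 -0.2883  0.1344] yaw 12.52 z [-0.  0. -1.] F [ 0.63  0.68 -4.28] open 0.0187 grip 97.7
```

View pics/c2.png

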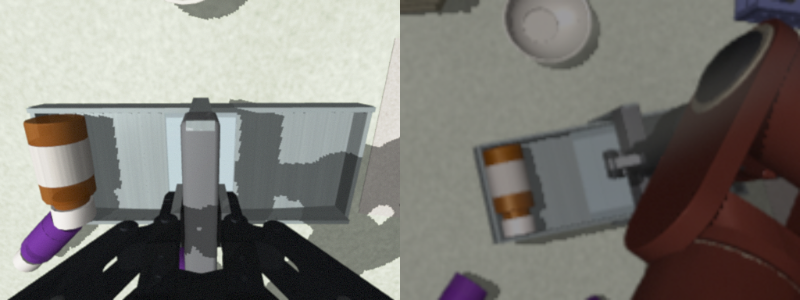

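The tray is lifted with the bottle still resting at its +x end (wrist view, left). Next is a gently ramped travel to the reader.

```bash

python3 -m jog '[[0,0,0,0.026,-0.12,-0.03,-1],[0,0,0,0.052,-0.24,-0.06,-1],[0,0,0,0.078,-0.36,-0.1,-1],[0,0,0,0.103,-0.48,-0.1,-1],[0,0,0,0.129,-0.6,-0.1,-1]]' >/dev/null
python3 -m jog '[[0,0,0,0.155,-0.72,-0.1,-1],[0,0,0,0.181,-0.84,-0.1,-1],[0,0,0,0.196,-0.91,-0.1,-1],[0,0,0,0.196,-0.91,-0.1,-1],[0,0,0,0.196,-0.91,-0.1,-1]]' >/dev/null
python3 st.py
python3 -m jog '[[0,0,0,0.196,-0.91,-0.1,-1],[0,0,0,0.196,-0.91,-0.1,-1],[0,0,0,0.196,-0.91,-0.1,-1],[0,0,0,0.196,-0.91,-0.1,-1],[0,0,0,0.196,-0.91,-0.1,-1]]' >/dev/null
python3 -m jog '[[0,0,0,0.196,-0.91,-0.06,-1],[0,0,0,0.196,-0.91,-0.03,-1],[0,0,0,0.196,-0.91,0,-1],[0,0,0,0.181,-0.84,0,-1],[0,0,0,0.155,-0.72,0,-1]]' >/dev/null
python3 -m jog '[[0,0,0,0.129,-0.6,0,-1],[0,0,0,0.103,-0.48,0,-1],[0,0,0,0.078,-0.36,0,-1],[0,0,0,0.052,-0.24,0,-1],[0,0,0,0.026,-0.12,0,-1]]' >/dev/null
python3 -m jog '[[0,0,0,0,0,0,-1],[0,0,0,0,0,0,-1],[0,0,0,0,0,0,-1]]' >/dev/null
python3 st.py 0.552 0.225 0.176
python3 - <<'E'
from h import *
for n in('wrist','top'):
    d=viewer.get_image(n); cv2.imwrite(f'pics/{n}3.png',d['img'][:,:,::-1])
a=cv2.imread('pics/wrist3.png'); b=cv2.resize(cv2.imread('pics/top3.png')[130:274,70:262],(512,384))
cv2.imwrite('pics/c3.png',cv2.resize(np.hstack([a,b]),(800,300)))
E
```

```text
t 7.8 p [ 0.5534 -0.0993  0.1614] yaw 12.55 z [ 2.e-04  2.e-04 -1.e+00] F [-0.03 -0.4  -5.82] open 0.0187 grip 97.9
t 10.05 p [0.5517 0.2247 0.1788] yaw 12.49 z [-0.e+00 -1.e-04 -1.e+00] F [ 0.24  0.82 -4.67] open 0.0187 grip 97.9
res mm tool [ 0.4 -0.2  2.8]
```

View pics/c3.png

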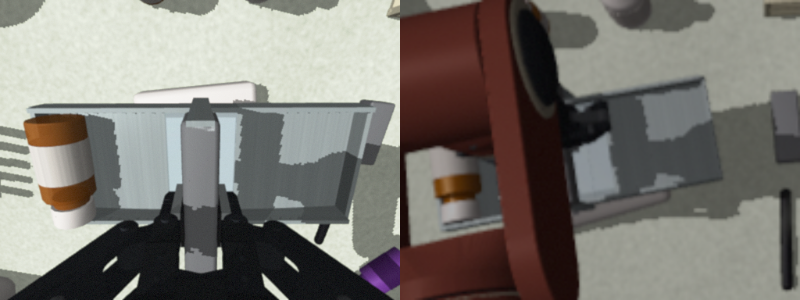

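The tray is over the reader with the bottle still at the +x rim (wrist view, left). I write the bottle estimator, calibrate it here at x=0.118, and start tilting to just below the roll threshold.

```bash
cat > est.py <<'E'
from h import *
from scipy.optimize import minimize_scalar
def est(save=None):
    o=status.get_obs(); d=viewer.get_image('wrist'); im=d['img'].astype(int)
    if save: cv2.imwrite(save,d['img'][:,:,::-1])
    r,g,b=im[...,0],im[...,1],im[...,2]
    m=((r>40)&(r>1.5*g)&(g>1.2*b)).astype(np.uint8); m[:125]=0; m[310:]=0
    m=cv2.morphologyEx(m,cv2.MORPH_OPEN,np.ones((3,3),np.uint8))
    u=np.where(m)[1]; lo,hi=u.min(),u.max()
    M=R.from_rotvec(o['tool_rot']).as_matrix(); T=np.array(o['tool_pos'])
    def pr(x):
        a=np.linspace(0,2*np.pi,60); P=[]
        for y in(-.048,.022):
            P.append(np.c_[x+.022*np.cos(a),0*a+y,.033-.35*x*x+.022*np.sin(a)])
        P=np.vstack(P)-[0,0,.0744]; W=(P*[-1,-1,-1])[:,[1,0,2]]@M.T+T
        c=proj(d,W)[:,0]; return c.min(),c.max()
    f=lambda x:(pr(x)[0]-lo)**2+(pr(x)[1]-hi)**2
    x=minimize_scalar(f,bounds=(-.13,.13),method='bounded').x
    tx=M[:,1]; th=-np.arcsin(tx[2])
    print('t %.2f x_mm %.1f theta %.4f need(0.7x) %.4f cols %d %d pred %.0f %.0f n %d dq %.3f'%(o['t'],x*1e3,th,.7*x,lo,hi,*pr(x),m.sum(),np.abs(o['dq']).max()))
if __name__=='__main__':
    import sys; est(*sys.argv[1:])
E
python3 est.py
python3 -m jog '[[0.1,0,0,0,0,0,-1],[0.2,0,0,0,0,0,-1],[0.3,0,0,0,0,0,-1],[0.3,0,0,0,0,0,-1],[0.2,0,0,0,0,0,-1]]' >/dev/null
python3 est.py; python3 -m jog '[[0,0,0,0,0,0,-1]]' >/dev/null; python3 est.py; python3 st.py
```

```text
t 10.15 x_mm 118.7 theta -0.0000 need(0.7x) 0.0831 cols 31 121 pred 29 124 n 3964 dq 0.008
t 10.82 x_mm 120.0 theta 0.0971 need(0.7x) 0.0840 cols 31 117 pred 27 122 n 4028 dq 0.141
t 11.00 x_mm 118.6 theta 0.0959 need(0.7x) 0.0830 cols 33 119 pred 29 124 n 3936 dq 0.007
t 11.05 p [0.5517 0.225  0.1788] yaw 12.51 z [-0.0208  0.0935 -0.9954] F [-0.19  0.21 -5.11] open 0.0187 grip 97.9
```

```bash
python3 -m jog '[[0.15,0,0,0,0,0,-1],[0.1,0,0,0,0,0,-1]]' >/dev/null; python3 est.py;python3 -m jog '[[0,0,0,0,0,0,-1]]' >/dev/null; python3 est.py
```

```text
t 11.30 x_mm 114.4 theta 0.1183 need(0.7x) 0.0801 cols 39 125 pred 35 130 n 3920 dq 0.069
t 11.47 x_mm 108.5 theta 0.1178 need(0.7x) 0.0760 cols 49 132 pred 45 137 n 3807 dq 0.002
```

```bash
python3 -m jog '[[0,0,0,0,0,0,-1]]' >/dev/null; python3 est.py
```

```text
t 11.65 x_mm 98.3 theta 0.1178 need(0.7x) 0.0688 cols 65 146 pred 61 151 n 3761 dq 0.004
```

```bash
python3 -m jog '[[-0.55,0,0,0,0,0,-1]]' >/dev/null; python3 est.py
```

```text
t 11.82 x_mm 82.8 theta 0.0687 need(0.7x) 0.0580 cols 89 168 pred 86 172 n 3511 dq 0.396
```

```bash
python3 -m jog '[[-0.3,0,0,0,0,0,-1]]' >/dev/null; python3 est.py
```

```text
t 12.00 x_mm 68.2 theta 0.0432 need(0.7x) 0.0477 cols 112 189 pred 110 192 n 3655 dq 0.223
```

```bash
python3 -m jog '[[-0.05,0,0,0,0,0,-1]]' >/dev/null; python3 est.py
```

```text
t 12.18 x_mm 58.6 theta 0.0394 need(0.7x) 0.0411 cols 128 202 pred 125 205 n 3640 dq 0.037
```

```bash
python3 -m jog '[[0.12,0,0,0,0,0,-1]]' >/dev/null; python3 est.py
```

```text
t 12.35 x_mm 54.0 theta 0.0505 need(0.7x) 0.0378 cols 135 209 pred 133 211 n 3699 dq 0.089
```

```bash
python3 -m jog '[[0.15,0,0,0,0,0,-1]]' >/dev/null; python3 est.py; python3 -m jog '[[0,0,0,0,0,0,-1]]' >/dev/null; python3 est.py
```

```text
t 12.53 x_mm 50.7 theta 0.0636 need(0.7x) 0.0355 cols 141 213 pred 138 216 n 3607 dq 0.110
t 12.70 x_mm 47.1 theta 0.0629 need(0.7x) 0.0329 cols 148 217 pred 144 221 n 3438 dq 0.004
```

```bash
python3 -m jog '[[-0.05,0,0,0,0,0,-1]]' >/dev/null; python3 est.py; python3 -m jog '[[-0.1,0,0,0,0,0,-1]]' >/dev/null; python3 est.py
```

```text
t 12.88 x_mm 39.9 theta 0.0583 need(0.7x) 0.0279 cols 159 228 pred 156 231 n 2924 dq 0.038
t 13.05 x_mm 34.4 theta 0.0493 need(0.7x) 0.0241 cols 173 230 pred 165 239 n 2212 dq 0.073
```

```bash
python3 - <<'E'
s=open('est.py').read()
s=s.replace("f=lambda x:(pr(x)[0]-lo)**2+(pr(x)[1]-hi)**2","wl=0 if 224<lo<288 else 1; wh=0 if 224<hi<288 else 1\n    f=lambda x:wl*(pr(x)[0]+3-lo)**2+wh*(pr(x)[1]-3-hi)**2")
open('est.py','w').write(s)
E
python3 -m jog '[[-0.16,0,0,0,0,0,-1]]' >/dev/null; python3 est.py
```

```text
t 13.22 x_mm 21.7 theta 0.0351 need(0.7x) 0.0152 cols 189 230 pred 186 257 n 1304 dq 0.116
```

```bash
python3 -m jog '[[-0.25,0,0,0,0,0,-1]]' >/dev/null; python3 est.py
```

```text
t 13.40 x_mm 12.5 theta 0.0129 need(0.7x) 0.0087 cols 204 230 pred 201 272 n 558 dq 0.185
```

```bash
python3 -m jog '[[-0.15,0,0,0,0,0,-1]]' >/dev/null; python3 est.py
```

```text
t 13.57 x_mm 5.1 theta 0.0002 need(0.7x) 0.0036 cols 216 230 pred 213 284 n 168 dq 0.108
```

```bash
python3 -m jog '[[0,0,0,0,0,0,-1]]' >/dev/null; python3 est.py; python3 -m jog '[[0,0,0,0,0,0,-1]]' >/dev/null; python3 est.py;  python3 -m jog '[[0,0,0,0,0,0,-1],[0,0,0,0,0,0,-1]]' >/dev/null; python3 est.py pics/w4.png; python3 st.py 0.552 0.225 0.176
```

```text
t 13.75 x_mm 2.0 theta 0.0009 need(0.7x) 0.0014 cols 221 286 pred 218 289 n 120 dq 0.005
t 13.93 x_mm 2.0 theta 0.0009 need(0.7x) 0.0014 cols 221 286 pred 218 289 n 113 dq 0.002
t 14.22 x_mm 2.0 theta 0.0009 need(0.7x) 0.0014 cols 221 286 pred 218 289 n 120 dq 0.001
t 14.28 p [0.5517 0.225  0.1788] yaw 12.51 z [-2.e-04  9.e-04 -1.e+00] F [-0.11 -0.63 -3.96] open 0.0188 grip 98.1
res mm tool [0.3 0.1 2.8]
```

View pics/w4.png

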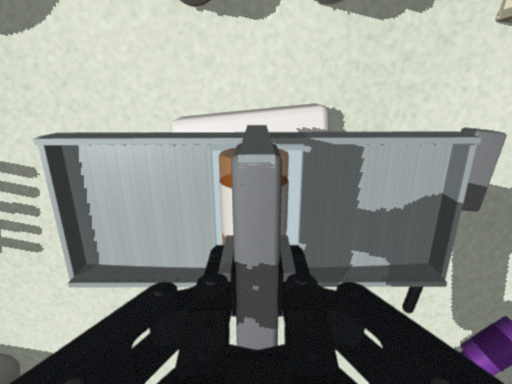

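The bottle rests under the bar, centred on the window (columns 219–289, window 213–302). Now the steady hold.

```bash

python3 -m jog '[[0,0,0,0,0,0,-1],[0,0,0,0,0,0,-1],[0,0,0,0,0,0,-1],[0,0,0,0,0,0,-1],[0,0,0,0,0,0,-1]]' >/dev/null
python3 -m jog '[[0,0,0,0,0,0,-1],[0,0,0,0,0,0,-1],[0,0,0,0,0,0,-1],[0,0,0,0,0,0,-1],[0,0,0,0,0,0,-1]]' >/dev/null
python3 -m jog '[[0,0,0,0,0,0,-1],[0,0,0,0,0,0,-1],[0,0,0,0,0,0,-1],[0,0,0,0,0,0,-1],[0,0,0,0,0,0,-1]]' >/dev/null
python3 est.py
python3 -m jog '[[0,0,0,0,0,0,-1],[0,0,0,0,0,0,-1],[0,0,0,0,0,0,-1],[0,0,0,0,0,0,-1],[0,0,0,0,0,0,-1]]' >/dev/null
python3 -m jog '[[0,0,0,0,0,0,-1],[0,0,0,0,0,0,-1],[0,0,0,0,0,0,-1],[0,0,0,0,0,0,-1],[0,0,0,0,0,0,-1]]' >/dev/null
python3 -m jog '[[0,0,0,0,0,0,-1],[0,0,0,0,0,0,-1],[0,0,0,0,0,0,-1],[0,0,0,0,0,0,-1],[0,0,0,0,0,0,-1]]' >/dev/null
python3 est.py
python3 -m jog '[[0,0,0,0,0,0,-1],[0,0,0,0,0,0,-1],[0,0,0,0,0,0,-1],[0,0,0,0,0,0,-1],[0,0,0,0,0,0,-1]]' >/dev/null
python3 -m jog '[[0,0,0,0,0,0,-1],[0,0,0,0,0,0,-1],[0,0,0,0,0,0,-1],[0,0,0,0,0,0,-1],[0,0,0,0,0,0,-1]]' >/dev/null
python3 -m jog '[[0,0,0,0,0,0,-1],[0,0,0,0,0,0,-1],[0,0,0,0,0,0,-1],[0,0,0,0,0,0,-1],[0,0,0,0,0,0,-1]]' >/dev/null
python3 est.py; python3 st.py 0.552 0.225 0.176
```

```text
t 16.15 x_mm 2.0 theta 0.0009 need(0.7x) 0.0014 cols 221 286 pred 218 289 n 115 dq 0.001
t 18.07 x_mm 2.0 theta 0.0009 need(0.7x) 0.0014 cols 221 286 pred 218 289 n 119 dq 0.002
t 20.00 x_mm 2.0 theta 0.0009 need(0.7x) 0.0014 cols 221 286 pred 218 289 n 116 dq 0.001
t 20.05 p [0.5517 0.2251 0.1788] yaw 12.52 z [-2.e-04  9.e-04 -1.e+00] F [-0.26  0.8  -4.09] open 0.0185 grip 98.1
res mm tool [0.3 0.1 2.8]
```

```bash
python3 -c "
from station import finish_job
print(finish_job())"
```

```text
the job is handed in; nothing more can be done
None
```

The job is handed in: the gripper holds the tray level about 63 mm above the reader's glass, and the bottle lay at rest about 2 mm from the window's middle for over 6 s, by wrist-camera measurement (the judge returned no verdict).

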